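# Load the shaft fixture and snap its keeper bar shut

## Task

Make the shaft fixture ready to go on: take out the screwdriver somebody left lying in it and lay it down inside the black parts tray, then lay the loose stub shaft in the pair of saddles that has come free, level and centred across both rails like the other two. Finally swing the hinged keeper bar across the three shafts until its tip snaps fully home in the catch, and leave everything else on the bench where it is.

Things in the scene. Friction and masses are not known exactly. Their poses are not given: they have to be found in the camera images.
- fixture: shaft fixture screwed to the bench: plate 130 (own x) x 290 (own y) x 10 mm, own -x side to the robot, origin under its centre. Two black comb rails at own x = -28 and +28 mm (10 mm thick, 46 mm gap between for the fingers) make three saddle pairs at own y = -58, 0, +58 mm. A shaft lies along own x across both rails. Hinge post at own y = +118 mm, catch post at -118 mm (top 68 mm above bench)
- saddle_1 (a point): centre of the saddle pair next to the catch post: midway between the rails on the axis of a seated shaft, 35 mm above the bench. Saddle floors are flat, 23.6 mm wide, 24 mm above the bench; from 29 mm up the mouths flare at 45 degrees to 40 mm at the rail tops, 37 mm above the bench
- saddle_2 (a point): the same for the middle saddle pair
- saddle_3 (a point): the same for the saddle pair next to the hinge post
- keeper (a joint): angle of the keeper bar about its upright hinge, rad: 0 = shut, lying along the fixture's own -y over the three saddles with its tip in the catch; grows as it swings out on the robot's side and on round to 2.5. Steel bar 20 mm wide, underside 48.5 and top 56.5 mm above the bench, 248 mm from hinge to tip; stays where it is left
- keeper_hinge (a point): on the hinge axis of the bar, 52.5 mm above the bench; bar and knob turn about the vertical through it
- catch (a point): in the catch, where the bar's tip comes to rest, 52.5 mm above the bench. A spring ball here resists the last 16 mm of tip travel (about 10 N at the knob), then snaps into a groove under the tip; not yet snapped, the bar stands at 0.03 rad or more
- keeper_knob (a point): middle of the upright black knob on the bar, 165 mm from the hinge axis: 23 mm thick, from 56.5 to 96.5 mm above the bench; this point is 78.5 mm above the bench
- shaft_a: turned steel stub shaft 145 mm long, axis along own y: middle part 22 mm thick, 80 mm long; own -y end 16 mm thick, 40 mm long; own +y end 12 mm thick, 25 mm long. Origin on its underside below the middle of the 22 mm part, 11 mm under its axis. About 0.3 kg. At the start it lies in one of the saddle pairs
- shaft_b: turned steel stub shaft 145 mm long, axis along own y: middle part 22 mm thick, 80 mm long; own -y end 16 mm thick, 40 mm long; own +y end 12 mm thick, 25 mm long. Origin on its underside below the middle of the 22 mm part, 11 mm under its axis. About 0.3 kg. At the start it lies in another saddle pair
- shaft_c: turned steel stub shaft 145 mm long, axis along own y: middle part 22 mm thick, 80 mm long; own -y end 16 mm thick, 40 mm long; own +y end 12 mm thick, 25 mm long. Origin on its underside below the middle of the 22 mm part, 11 mm under its axis. About 0.3 kg. At the start it lies loose on the bench, in front of the tray; to be loaded (either way round)
- shaft_a_mid (a point): on shaft_a's axis, middle of the 22 mm part
- shaft_b_mid (a point): on shaft_b's axis, middle of the 22 mm part
- shaft_c_mid (a point): on shaft_c's axis, middle of the 22 mm part
- screwdriver: screwdriver with a blue handle, 170 mm long, lying at the start in the saddle pair that holds no shaft, handle across both rails, blade pointing towards the robot side. Axis along its own y; origin on the underside of the handle at its middle, axis 13 mm above the origin. Handle 26 mm thick, from own y = -47 to +47 mm; blade 6 mm thick on to own y = +123 mm. About 90 g
- blade_tip (a point): tip of the screwdriver's blade
- handle_butt (a point): butt end of the screwdriver's handle
- tray: shallow black parts tray with some bolts in it, fixed: 141 (own x) x 221 (own y) mm outside over the rim, 26 mm tall; floor 4 mm thick, inside about 122 x 202 mm at the floor. Origin under its centre. (Behind the work, rows of blue bins hang over the bench from 0.73 m ahead of the robot, 0.26 m and more above the top: keep arm and gripper clear of them)
- oil_bottle: pump bottle of oil, 54 mm across, 199 mm tall, standing near the fixture's catch end; origin under its centre; leave it where it stands
- parts_jar: jar of small parts with a screw lid, 68 mm across, 84 mm tall, standing beyond the hinge end of the fixture; origin under its centre; leave it
- spanner: flat spanner, 170 x 26 x 6 mm, lying on the bench in front of the fixture under the swing of the keeper bar (the bar passes 42 mm over it); origin under its middle; leave it

How it is judged:
By the outcome, as a careful person would: the job done as asked, in the order asked, and still so for the second after the job is handed in, with the robot touching nothing.
It also fails if it takes over 72 s, if anything falls off the work surface, if the arm or the gripper's body presses on something with over 40 N, if the wrist force passes 120 N, or if a joint passes its speed limit or range.

## Robot

A 7-joint arm with a two-finger parallel gripper is mounted at the origin on a cart in front of the work surface, level with it; the furniture and walls round the work are solid. World frame = base frame: x ahead of the robot, y to its left, z up, the work surface at z = 0. Lengths are in m, angles in rad, forces in N, time in s.
With the tool pointing down it reaches from about 0.4 to 0.85 m from the base axis. Payload 10.4 kg.
Tool frame: the origin (TCP) lies at the very end of the fingers, on their centre line; the grasp point (between the pads) lies 19 mm behind it (manip.grip_point_offset is the distance from the TCP to the grasp point, in m); z points along the fingers, y is the line along which they close (so a half turn about z gives the same grasp; the last joint's range is limited). The gripper opens to 85 mm and grips with 20 to 120 N. Pads are 22 mm wide; open, the fingers measure 114 mm over their backs; the gripper's body (76 mm by 85 mm) begins 54 mm behind the grasp point. The pads swing forward as they close: fully open they stand 13 mm farther back than shut.
Start: joints at [-1.324, 0.332, -0.065, 1.46, 0.022, 1.35, -0.088], TCP at [0.167, 0.602, 0.231] pointing down, gripper open.
Joint ranges: [-2.6, 2.6], [-0.5, 2.12], [-1.47, 1.34], [0.16, 2.42], [-1.27, 4.41], [0.06, 2.06], [-2.6, 2.6]. Speed limits (rad/s): [2.22, 2.22, 2.79, 2.79, 3.14, 3.14, 3.14].

## Interface

Orientations are given as a unit quaternion [x, y, z, w].
In Python, from workcell import manip gives the robot as it stands. The module is installed in compiled form; this text tells all that it offers.
- The arm moves only by the tool step_arm, never from a script. Its argument "moves" is a list of rows, each a list of 7 numbers: the closure, from 0 (fully open) to 1 (shut), then the shift along the world's x, y, z in mm, then the turn, a rotation vector about the world's x, y, z in rad. In form: [[grip, tx, ty, tz, ax, ay, az], ...]. A call has 1 to 10 rows; each row is the pose to reach, as a shift and turn from the pose commanded when the call began; what a row does not reach only later rows make up. A row lasts 1/10 s, in which the tool goes at most 50 mm and 8.59 degrees, less where a joint would pass 70% of its speed; a pose out of reach is approached as far as the arm can. A call with a gripper value outside its range is refused whole. The fingers move at their own pace and stop on an object; "grip_force" is the grip in N (left out, the last holds). Time passes only in rows, so rows that repeat a pose let the fingers close. It gives the time, the measured TCP pose, the force, the opening and the grip force at its end, in the units of the state.
- manip.get_obs(): the state, without advancing time (a new reading comes with each control period).
- manip.camera(name): name is "side" or "top" or "wrist"; returns a dict with "image" (420x560x3 uint8, blue, green, red), "K" (3x3 intrinsics, pixels), "dist_coeffs" ([k1, k2, p1, p2, k3] as OpenCV has them; the pictures are not rectified), "rvec" (rotation vector, rad) and "tvec" (3), from world to camera coordinates, as OpenCV has them; the wrist camera has in their place "mount" (4x4, takes a point from camera to tool coordinates, whose origin is the TCP and whose axes are the flange's). Camera axes: x right, y down, z forward; pixel columns grow to the right and rows downward; lengths in m; the calibration is good to about 2 mm. A picture is of the moment at which its call begins: read the wrist's pose just before it. There is no depth.
- manip.hand_in(): hands the job in; it is judged then, once.
The state is a dict: "clock": time; "joint_pos": joint angles; "joint_velocities": joint speeds; "tau": joint torques, N m; "position": TCP position; "ee_rot": TCP orientation; "ft_force": force on the tool from outside, world axes, zero at the start; "torque": the same for the moment, N m; "grip_width": opening from 0.0 (shut) to 1.0 (fully open); "grasp_force": force on a finger pad.
Only numpy, scipy, OpenCV 4.12 (cv2) and the standard library are available. Lean on these libraries where they do the work, as an engineer would, in place of code of your own. Each camera call takes 0.05 s, during which the arm holds its last target. There are 200 camera calls.

## Working session

There is one attempt and no reset: what is moved stays moved. The work goes in short steps, Python scripts to look and compute and a tool call to move; the robot and the scene stay as the last step left them, time stands still between calls to the robot, and variables do not carry over. Pictures are saved under pics/ and viewed, at most 10 in all, crops included, and the job is handed in when it is done.

Besides the shell and the picture viewer there is one more tool, called after "Call:" by a JSON object that holds its "name" and its "arguments". step_arm: Moves the arm, as the interface text tells. Its arguments: {"type":"object","properties":{"moves":{"type":"array","items":{"type":"array","items":{"type":"number"}}},"grip_force":{"type":"number"}},"required":["moves"]}

```bash
mkdir -p pics; python3 - <<'E'
from workcell import manip
import cv2,numpy as np,pickle
o=manip.get_obs();print({k:np.round(v,3) for k,v in o.items()})
d={}
for n in("top","side"):
    c=manip.camera(n);d[n]=c;cv2.imwrite(f"pics/{n}0.png",cv2.resize(c["image"],(800,600),interpolation=cv2.INTER_CUBIC))
    R=cv2.Rodrigues(c["rvec"])[0];print(n,-R.T@c["tvec"].ravel(),R[2],c["K"][0,0],c["dist_coeffs"])
pickle.dump(d,open("cams.pkl","wb"))
E
```

```text
{'clock': np.float64(0.0), 'joint_pos': array([-1.324,  0.333, -0.065,  1.461,  0.022,  1.35 , -0.088]), 'joint_velocities': array([-0.001, -0.001,  0.002,  0.001,  0.003, -0.   ,  0.001]), 'tau': array([-1.0000e-03, -6.2547e+01,  4.8000e-02, -3.9159e+01,  1.6000e-02,
        1.0000e-02, -0.0000e+00]), 'position': array([0.166, 0.602, 0.23 ]), 'ee_rot': array([ 0.134,  0.991, -0.001, -0.   ]), 'ft_force': array([-1.085,  0.064, -0.142]), 'torque': array([0.071, 0.035, 0.027]), 'grasp_force': np.float64(0.0), 'grip_width': np.float64(0.996)}
top [ 0.42981231 -0.02325088  1.1841166 ] [ 0.09355184  0.02516431 -0.99529634] 454.7304368342255 [-0.06749991  0.          0.          0.          0.        ]
side [0.51728089 0.98481631 0.96107288] [ 0.02439241 -0.75270324 -0.65790793] 540.605227368089 [0.07407595 0.         0.         0.         0.        ]
```

View pics/top0.png

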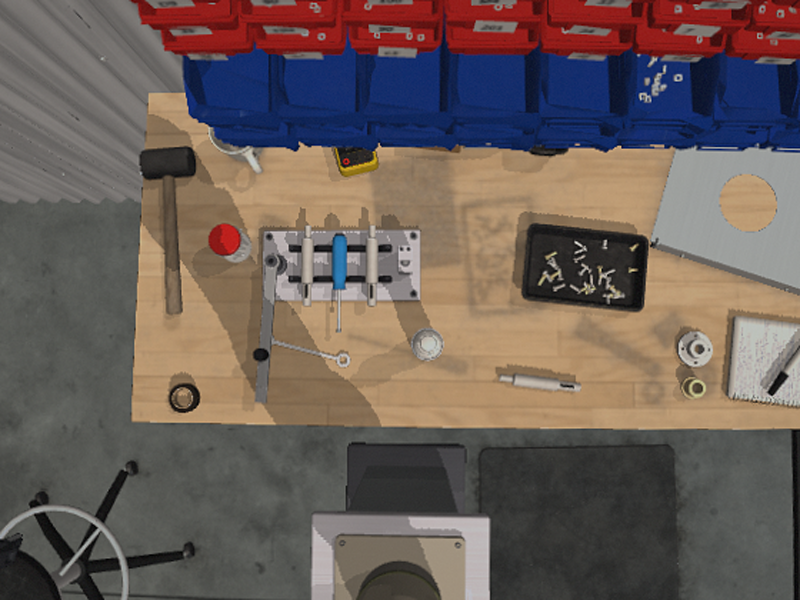

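View pics/side0.png

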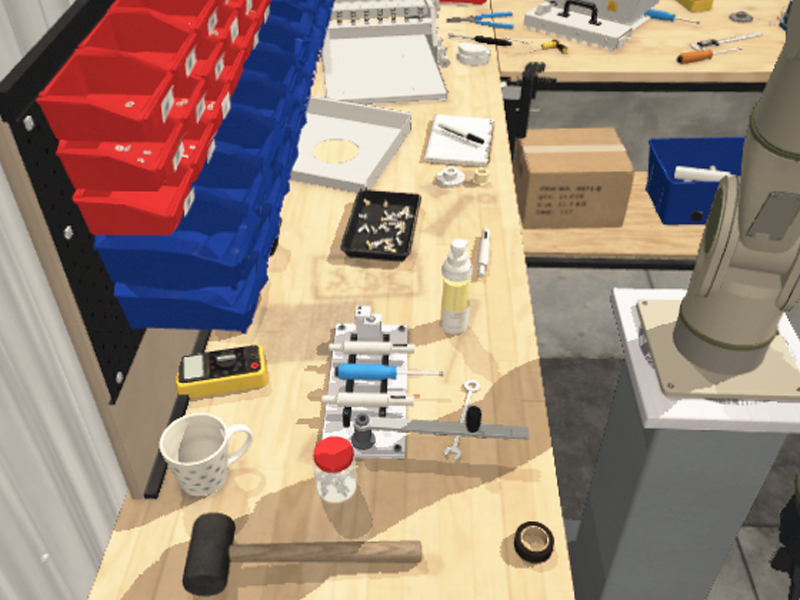

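The top view shows the fixture (plate ≈ (262-421, 228-301)) with the hinge on the left and the screwdriver in the middle saddle (butt (340,234), tip (338,331)). The keeper points toward the robot: knob (261,354), tip (261,402). The tray is around (585,267), shaft_c around (540,382) and the bottle at (427,345).

```bash
cat > h.py <<'E'
import numpy as np,cv2,pickle
from scipy.spatial.transform import Rotation as Ro
def ray(c,px):
    "pixel (native) -> origin,dir in world"
    n=cv2.undistortPoints(np.array([[px]],float),c["K"],c["dist_coeffs"])[0,0]
    R,t=c["R"],c["t"]
    return -R.T@t, R.T@np.array([n[0],n[1],1])
def load(c):
    if "rvec" in c: c["R"]=cv2.Rodrigues(c["rvec"])[0];c["t"]=np.ravel(c["tvec"])
    return c
def at(c,px,z,s=0.7):
    o,d=ray(c,(np.array(px)+.5)*s-.5); return o+d*(z-o[2])/d[2]
def proj(c,P):
    p=cv2.projectPoints(np.array(P,float).reshape(-1,3),cv2.Rodrigues(c["R"])[0],c["t"],c["K"],c["dist_coeffs"])[0][:,0]
    return p
def tri(c1,p1,c2,p2,s=0.7):
    A=[];b=[]
    for c,p in((c1,p1),(c2,p2)):
        o,d=ray(c,(np.array(p)+.5)*s-.5);d=d/np.linalg.norm(d);M=np.eye(3)-np.outer(d,d);A.append(M);b.append(M@o)
    return np.linalg.lstsq(np.vstack(A),np.hstack(b),rcond=None)[0]
def wrist(manip):
    o=manip.get_obs();c=manip.camera("wrist")
    T=np.eye(4);T[:3,:3]=Ro.from_quat(o["ee_rot"]).as_matrix();T[:3,3]=o["position"]
    W=np.linalg.inv(T@np.array(c["mount"]));c["R"]=W[:3,:3];c["t"]=W[:3,3];return c
E
python3 - <<'E'
from h import *
from workcell import manip
d=pickle.load(open("cams.pkl","rb"));t=load(d["top"]);s=load(d["side"])
for n,p,z in[("plate TL",(262,228),.01),("plate TR",(420,230),.01),("plate BR",(421,300),.01),("plate BL",(264,301),.01),("butt",(340,234),.037),("btip",(338,331),.037),("knob",(261,354),.0965),("hinge",(271,262),.06),("kp tip",(261,402),.0565),
 ("shA l",(307,226),.035),("shA r",(307,305),.035),("shB t",(373,226),.035),("shB b",(372,305),.035),("c l",(498,377),.011),("c r",(580,387),.011),("tr1",(529,224),.026),("tr2",(647,234),.026),("tr3",(644,311),.026),("tr4",(523,298),.026),("bottle top",(428,340),.199),("jar",(224,237),.084),("spA",(343,359),.003)]:
    print(n,at(t,p,z)[:2].round(4))
for n,a,b in[("knob",(261,354),(473,413)),("btip",(338,331),(442,373)),("bottletop",(428,340),(459,243))]:print(n,tri(t,a,s,b).round(4))
c=manip.camera("wrist");print(np.round(c["mount"],3),c["K"][0,0])
E
```

```text
plate TL [0.6675 0.2594]
plate TR [ 0.6653 -0.0328]
plate BR [ 0.5364 -0.0357]
plate BL [0.5319 0.2513]
butt [0.6517 0.111 ]
btip [0.4775 0.111 ]
knob [0.4348 0.2335]
hinge [0.5966 0.2293]
kp tip [0.3519 0.2406]
shA l [0.6664 0.1714]
shA r [0.5233 0.1677]
shB t [0.667 0.052]
shB b [0.5244 0.0516]
c l [ 0.3991 -0.1748]
c r [ 0.3826 -0.3218]
tr1 [ 0.6748 -0.2297]
tr2 [ 0.6588 -0.4439]
tr3 [ 0.519  -0.4348]
tr4 [ 0.5403 -0.2177]
bottle top [ 0.4586 -0.0448]
jar [0.6364 0.3079]
spA [0.4281 0.1049]
knob [0.4342 0.2363 0.085 ]
btip [0.4768 0.1112 0.036 ]
bottletop [ 0.4556 -0.0448  0.1851]
[[-0.    -0.962 -0.273  0.07 ]
 [ 1.     0.    -0.001 -0.001]
 [ 0.001 -0.273  0.962 -0.143]
 [ 0.     0.     0.     1.   ]] 322.70766783605933
```

Call:
{"name": "step_arm", "arguments": {"moves": [[0,334,-472,20,0,0,0.269],[0,334,-472,20,0,0,0.269],[0,334,-472,20,0,0,0.269],[0,334,-472,20,0,0,0.269],[0,334,-472,20,0,0,0.269],[0,334,-472,20,0,0,0.269],[0,334,-472,20,0,0,0.269],[0,334,-472,20,0,0,0.269],[0,334,-472,20,0,0,0.269],[0,334,-472,20,0,0,0.269]]}}

```text
clock: 1.15
position: [0.4559, 0.1926, 0.2488]
ee_rot: [0.0, 1.0, 0.0, 0.0]
ft_force: [0.7, 0.6, -0.1]
grip_width: 1.002
grasp_force: 0.0
```

Call:
{"name": "step_arm", "arguments": {"moves": [[0.5,44,-62,0,0,0,0],[0.5,44,-62,0,0,0,0],[0.5,44,-62,0,0,0,0],[0.5,44,-62,0,0,0,0]]}}

```text
clock: 1.55
position: [0.499, 0.1325, 0.2483]
ee_rot: [0.001, 1.0, 0.0, -0.0]
ft_force: [-0.2, 0.8, -0.3]
grip_width: 0.496
grasp_force: 0.0
```

```bash
python3 - <<'E'
from h import *
from workcell import manip
o=manip.get_obs();print(o["position"],o["ee_rot"],o["grip_width"])
c=wrist(manip);pickle.dump(c,open("w1.pkl","wb"));cv2.imwrite("pics/w1.png",cv2.resize(c["image"],(800,600),interpolation=cv2.INTER_CUBIC))
E
```

```text
[0.49903163 0.13250961 0.24832628] [ 8.36733012e-04  9.99999587e-01  2.30513106e-05 -3.54995999e-04] 0.4962782041217297
```

View pics/w1.png

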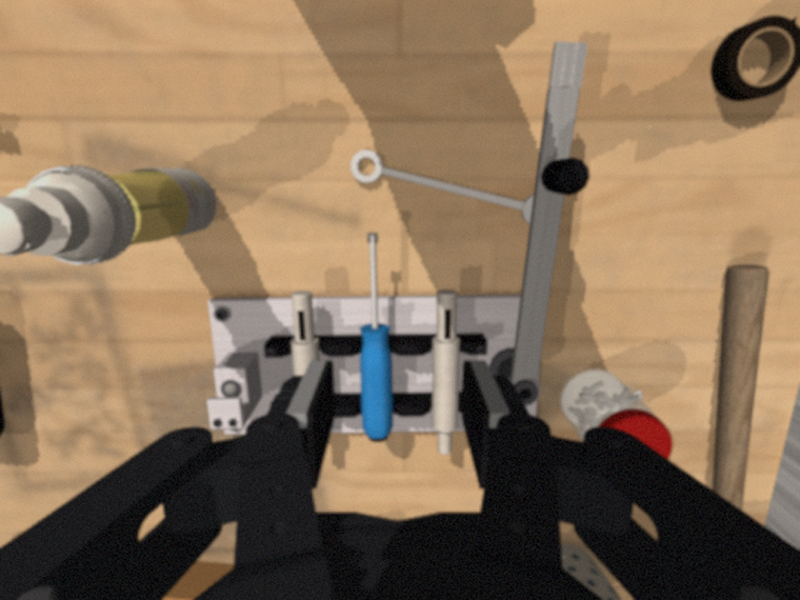

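Fixture seen from above (image right = +y, down = +x). Screwdriver: tip (373,234), handle front end (376,326), butt (378,438). Near shaft ends: (301,293) and (447,291). Bar tip (570,42), knob top (565,175). Plate near corner (209,299).

```bash
python3 - <<'E'
from h import *
c=pickle.load(open("w1.pkl","rb"))
for n,p,z in[("btip",(373,234),.037),("neck",(376,326),.037),("handle mid L",(362,380),.037),("handle mid R",(391,380),.037),("butt",(378,438),.037),("shCatch",(301,293),.035),("shHinge",(447,291),.035),("shHinge far",(445,452),.035),("plate NL",(209,299),.01),("plate NR",(522,297),.01),("plate FL",(211,433),.01),("screwNL",(222,313),.01),("bar tip",(570,42),.0565),("knobtop",(565,175),.0965),("knobtopL",(542,176),.0965),("spanner ring",(366,166),.006),("rail1 near L",(265,347),.037),("rail1 near R",(486,345),.037)]:
    print(n,at(c,p,z)[:2].round(4))
E
```

```text
btip [0.4751 0.1131]
neck [0.5494 0.1143]
handle mid L [0.5971 0.1019]
handle mid R [0.5971 0.1262]
butt [0.652  0.1146]
shCatch [0.5222 0.0548]
shHinge [0.5208 0.1712]
shHinge far [0.6673 0.1734]
plate NL [ 0.534  -0.0294]
plate NR [0.5326 0.2382]
plate FL [ 0.6631 -0.0417]
screwNL [ 0.5465 -0.0196]
bar tip [0.3496 0.2433]
knobtop [0.4316 0.2347]
knobtopL [0.4321 0.2207]
spanner ring [0.4249 0.1067]
rail1 near L [0.5674 0.0231]
rail1 near R [0.5659 0.2042]
```

Call:
{"name": "step_arm", "arguments": {"moves": [[0.5,50,-18,-40,0,0,0.01],[0.5,101,-18,-80,0,0,0.01],[0.5,101,-18,-128,0,0,0.01],[0.5,101,-18,-158,0,0,0.01],[0.5,101,-18,-158,0,0,0.01],[0.5,101,-18,-158,0,0,0.01],[0.5,101,-18,-158,0,0,0.01]]}}

```text
clock: 2.3
position: [0.6012, 0.1158, 0.0936]
ee_rot: [-0.005, 1.0, 0.001, 0.002]
ft_force: [0.6, -0.7, 0.3]
grip_width: 0.502
grasp_force: 0.0
```

Call:
{"name": "step_arm", "arguments": {"moves": [[0.5,-1,-2,-30,0,0,0],[0.5,-1,-2,-55,0,0,0],[0.5,-1,-2,-70,0,0,0],[0.5,-1,-2,-71,0,0,0],[0.5,-1,-2,-71,0,0,0]]}}

```text
clock: 2.8
position: [0.6001, 0.1129, 0.0213]
ee_rot: [-0.005, 1.0, 0.0, 0.001]
ft_force: [-0.8, -0.9, -0.0]
grip_width: 0.498
grasp_force: 0.0
```

Call:
{"name": "step_arm", "arguments": {"grip_force": 40, "moves": [[0.8,0,0,0,0,0,0],[0.8,0,0,0,0,0,0],[0.8,0,0,0,0,0,0],[0.8,0,0,0,0,0,0],[0.8,0,0,10,0,0,0],[0.8,0,0,20,0,0,0]]}}

```text
clock: 3.4
position: [0.5992, 0.1125, 0.0406]
ee_rot: [-0.005, 1.0, 0.0, -0.0]
ft_force: [0.1, 0.2, -0.8]
grip_width: 0.242
grasp_force: 39.3
```

Call:
{"name": "step_arm", "arguments": {"moves": [[0.8,0,0,50,0,0,0],[0.8,0,0,100,0,0,0],[0.8,0,0,150,0,0,0],[0.8,0,0,190,0,0,0],[0.8,0,-50,190,0,0,0.14],[0.8,0,-100,190,0,0,0.28],[0.8,0,-150,190,0,0,0.42],[0.8,0,-200,190,0,0,0.56],[0.8,0,-240,190,0,0,0.7],[0.8,0,-280,190,0,0,0.84]]}}

```text
clock: 4.4
position: [0.5971, -0.1485, 0.227]
ee_rot: [-0.367, 0.93, -0.001, -0.005]
ft_force: [-0.3, -1.2, -1.7]
grip_width: 0.243
grasp_force: 39.4
```

Call:
{"name": "step_arm", "arguments": {"moves": [[0.8,0,-40,0,0,0,0.14],[0.8,0,-80,0,0,0,0.28],[0.8,0,-110,0,0,0,0.42],[0.8,0,-126,0,0,0,0.56],[0.8,0,-126,0,0,0,0.64],[0.8,0,-126,0,0,0,0.64],[0.8,0,-126,0,0,0,0.64]]}}

```text
clock: 5.1
position: [0.5916, -0.2109, 0.1856]
ee_rot: [-0.541, 0.838, 0.022, -0.063]
ft_force: [0.7, 1.4, -3.5]
grip_width: 0.242
grasp_force: 39.5
```

```bash
python3 - <<'E'
from h import *
from workcell import manip
o=manip.get_obs();print(o["position"],Ro.from_quat(o["ee_rot"]).as_matrix().round(3),o["grip_width"],o["joint_pos"].round(2))
c=wrist(manip);pickle.dump(c,open("w2.pkl","wb"));cv2.imwrite("pics/w2.png",cv2.resize(c["image"],(800,600),interpolation=cv2.INTER_CUBIC))
E
```

```text
[ 0.59161752 -0.21086796  0.18562978] [[-0.406 -0.904 -0.13 ]
 [-0.91   0.413 -0.032]
 [ 0.083  0.105 -0.991]] 0.24232105885844782 [ 0.92  0.68 -1.06  1.36  0.6   1.56  2.6 ]
```

View pics/w2.png

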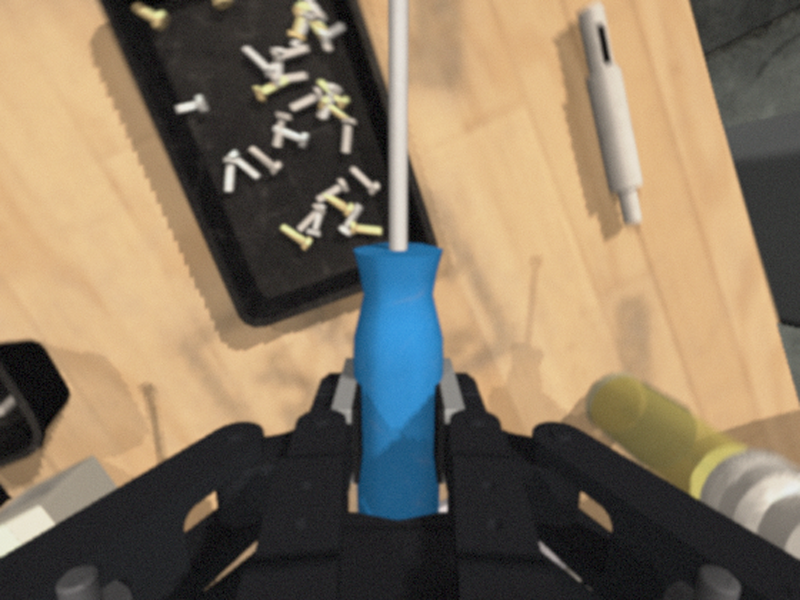

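The picture shows the screwdriver held well, with its blade over the tray rim and shaft_c at the upper right. Joint 7 has reached its limit, so I'll turn the other way.

Call:
{"name": "step_arm", "arguments": {"moves": [[0.8,0,0,0,0,0,-0.14],[0.8,0,0,0,0,0,-0.28],[0.8,0,0,0,0,0,-0.42],[0.8,0,0,0,0,0,-0.56],[0.8,0,0,0,0,0,-0.7],[0.8,0,0,0,0,0,-0.7],[0.8,0,0,0,0,0,-0.7]]}}

```text
clock: 5.85
position: [0.5919, -0.2093, 0.185]
ee_rot: [-0.222, 0.973, 0.042, -0.052]
ft_force: [0.4, 0.2, -1.2]
grip_width: 0.244
grasp_force: 39.4
```

```bash
python3 - <<'E'
from h import *
from workcell import manip
o=manip.get_obs();print(o["position"],Ro.from_quat(o["ee_rot"]).as_matrix().round(3),o["grip_width"],o["joint_pos"].round(2))
E
```

```text
[ 0.59194631 -0.20925302  0.18499576] [[-0.896 -0.428 -0.119]
 [-0.437  0.898  0.059]
 [ 0.082  0.105 -0.991]] 0.24369925273777196 [ 0.9   0.64 -0.94  1.35  0.45  1.52  2.  ]
```

```bash
cat >> h.py <<'E'
def rv(manip,yaw):
    "rotvec world from the present pose to tool-down with tool x = -world x turned by yaw"
    o=manip.get_obs();D=Ro.from_euler("z",yaw)*Ro.from_matrix(np.diag([-1,1,-1.]))
    return (D*Ro.from_quat(o["ee_rot"]).inv()).as_rotvec().round(4)
E
python3 -c "
from h import *
from workcell import manip
print(rv(manip,0),rv(manip,-.6))"
```

```text
[-0.0852 -0.104  -0.4486] [-0.1165 -0.0771 -1.0476]
```

Call:
{"name": "step_arm", "arguments": {"moves": [[0.8,0,0,20,-0.0146,-0.0096,-0.131],[0.8,0,0,45,-0.029,-0.0193,-0.262],[0.8,0,-25,45,-0.0437,-0.0289,-0.393],[0.8,0,-50,45,-0.0583,-0.0386,-0.524],[0.8,0,-75,45,-0.0728,-0.0482,-0.655],[0.8,0,-100,45,-0.0874,-0.0578,-0.786],[0.8,3,-130,45,-0.102,-0.0675,-0.917],[0.8,3,-160,45,-0.1165,-0.0771,-1.0476],[0.8,3,-160,45,-0.1165,-0.0771,-1.0476],[0.8,3,-160,45,-0.1165,-0.0771,-1.0476]]}}

```text
clock: 6.85
position: [0.5949, -0.3689, 0.2294]
ee_rot: [0.295, 0.955, 0.001, 0.0]
ft_force: [-0.5, 0.5, -0.5]
grip_width: 0.241
grasp_force: 39.4
```

```bash
python3 -c "
from h import *
from workcell import manip
print(rv(manip,-.6),rv(manip,-1.656),manip.get_obs()['joint_pos'].round(2))"
```

```text
[-0.001   0.0013 -0.0003] [-3.0000e-04  1.7000e-03 -1.0563e+00] [ 0.94  0.6  -0.72  1.2   0.38  1.47  1.24]
```

Call:
{"name": "step_arm", "arguments": {"moves": [[0.8,0,0,0,0,0,-0.14],[0.8,0,0,0,0,0,-0.28],[0.8,0,0,0,0,0,-0.42],[0.8,0,0,-20,0,0,-0.56],[0.8,0,0,-40,0,0,-0.7],[0.8,0,0,-70,0,0,-0.84],[0.8,0,0,-100,0,0,-0.98],[0.8,0,0,-120,0,0,-1.056],[0.8,0,0,-120,0,0,-1.056],[0.8,0,0,-120,0,0,-1.056]]}}

```text
clock: 7.85
position: [0.5956, -0.3679, 0.1103]
ee_rot: [0.736, 0.677, 0.001, 0.001]
ft_force: [1.0, -0.4, -0.8]
grip_width: 0.245
grasp_force: 39.4
```

```bash
python3 - <<'E'
from h import *
from workcell import manip
print(rv(manip,-1.656))
d={n:load(manip.camera(n)) for n in("top","side")}
a=d["top"]["image"][110:320,290:560];b=d["side"]["image"][80:290,150:420]
cv2.imwrite("pics/t3.png",np.vstack([cv2.resize(x,(540,420),interpolation=cv2.INTER_CUBIC)[:300] if 0 else cv2.resize(x,(386,300),interpolation=cv2.INTER_CUBIC) for x in(a,b)]))
E
```

```text
[ 0.0007  0.002  -0.0029]
```

View pics/t3.png

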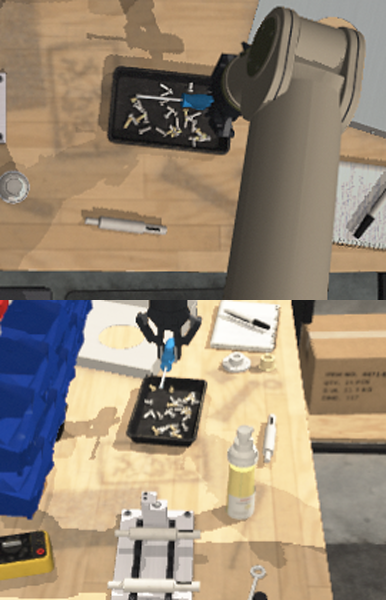

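The screwdriver now hangs over the tray with its blade toward the fixture end, aligned with the long side. Next I lower and release it.

Call:
{"name": "step_arm", "arguments": {"moves": [[0.8,0,-2,-40,0,0,0],[0.8,0,-2,-65,0,0,0],[0.8,0,-2,-80,0,0,0],[0.8,0,-2,-88,0,0,0],[0.8,0,-2,-92,0,0,0],[0.8,0,-2,-92,0,0,0]]}}

```text
clock: 8.55
position: [0.5956, -0.3711, 0.0183]
ee_rot: [0.737, 0.676, 0.001, 0.001]
ft_force: [-0.7, -0.1, -0.6]
grip_width: 0.245
grasp_force: 39.5
```

Call:
{"name": "step_arm", "arguments": {"moves": [[0.8,0,0,-3,0,0,0],[0.8,0,0,-5,0,0,0],[0.8,0,0,-5,0,0,0],[0.5,0,0,-5,0,0,0],[0.5,0,0,-5,0,0,0],[0.5,0,0,-5,0,0,0],[0.5,0,0,35,0,0,0],[0.5,0,0,80,0,0,0],[0.5,0,0,120,0,0,0],[0.5,0,0,150,0,0,0]]}}

```text
clock: 9.55
position: [0.5957, -0.3711, 0.1709]
ee_rot: [0.737, 0.675, 0.001, 0.002]
ft_force: [-0.4, 0.5, -0.8]
grip_width: 0.506
grasp_force: 0.0
```

```bash
python3 - <<'E'
from h import *
from workcell import manip
c=pickle.load(open("w2.pkl","rb"))
for n,p in[("keyend",(593,8)),("sh1",(605,78)),("sh2",(627,188)),("thin",(632,223))]: print(n,at(c,p,.011)[:2].round(4))
for n,p in[("t1",(262,325)),("t2",(440,262))]: print(n,at(c,p,.026)[:2].round(4))
t=load(manip.camera("top"));im=t["image"][110:300,330:480];cv2.imwrite("pics/t4.png",cv2.resize(im,None,fx=3,fy=3,interpolation=cv2.INTER_CUBIC));pickle.dump(t,open("t4.pkl","wb"))
E
```

```text
keyend [ 0.3788 -0.3205]
sh1 [ 0.3849 -0.2771]
sh2 [ 0.3936 -0.2018]
thin [ 0.398  -0.1767]
t1 [ 0.6649 -0.2265]
t2 [ 0.5392 -0.2138]
```

View pics/t4.png

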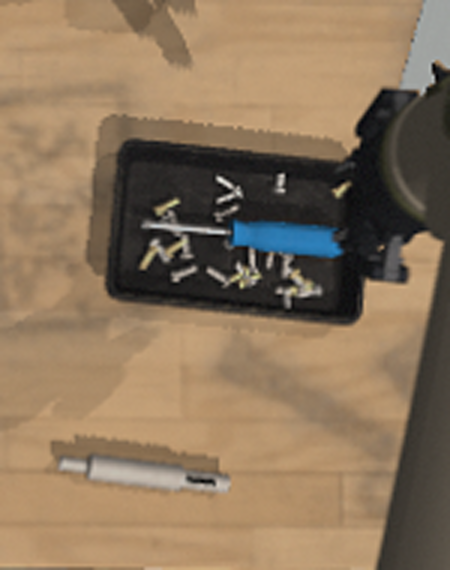

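Call:
{"name": "step_arm", "arguments": {"moves": [[0.42,-40,26,0,0,0,-0.047],[0.42,-80,52,0,0,0,-0.047],[0.42,-120,78,0,0,0,-0.047],[0.42,-160,104,-10,0,0,-0.047],[0.42,-190,122,-30,0,0,-0.047],[0.42,-206,131,-60,0,0,-0.047],[0.42,-206,131,-90,0,0,-0.047],[0.42,-206,131,-100,0,0,-0.047],[0.42,-206,131,-100,0,0,-0.047]]}}

```text
clock: 10.5
position: [0.3887, -0.2395, 0.0668]
ee_rot: [0.753, 0.658, 0.0, -0.0]
ft_force: [0.5, 0.5, 0.5]
grip_width: 0.581
grasp_force: 0.0
```

```bash
python3 - <<'E'
from h import *
from workcell import manip
o=manip.get_obs();print(o["position"],rv(manip,-1.703),o["joint_pos"].round(2))
c=wrist(manip);pickle.dump(c,open("w5.pkl","wb"));cv2.imwrite("pics/w5.png",cv2.resize(c["image"],(800,600),interpolation=cv2.INTER_CUBIC))
E
```

```text
[ 0.38870999 -0.23953241  0.06676455] [-0.0005  0.0003  0.0022] [ 1.02  0.19 -0.61  2.05  0.13  0.95  0.21]
```

View pics/w5.png

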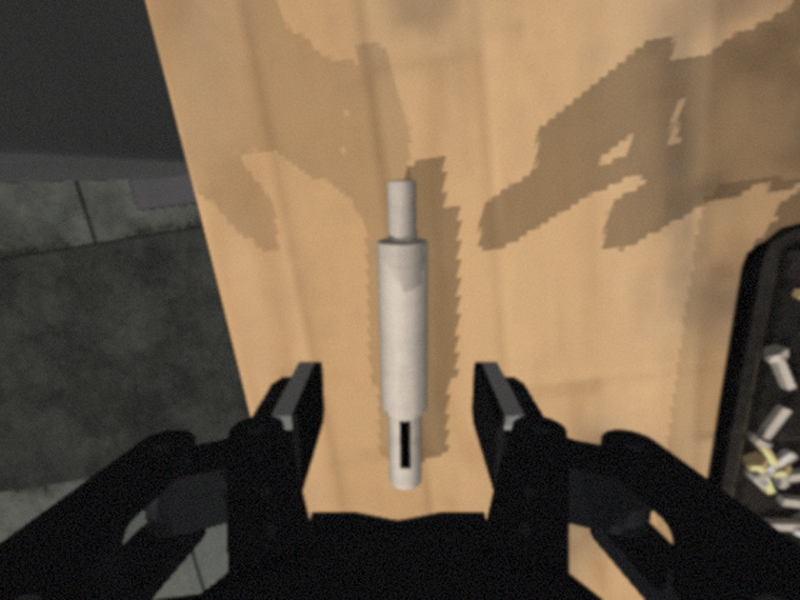

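The shaft lies straight between the fingers: thin end (402,181), shoulders (402,240) and (404,413), keyed end (404,488).

```bash
python3 - <<'E'
from h import *
c=pickle.load(open("w5.pkl","rb"))
P={n:at(c,p,.011)[:2] for n,p in[("thin",(402,181)),("sh1",(402,240)),("sh2",(404,412)),("key",(404.5,488))]}
for n in P:print(n,P[n].round(4))
u=(P["key"]-P["thin"]);print(np.linalg.norm(u),np.arctan2(*u[::-1])+np.pi);u/=np.linalg.norm(u)
print((P["sh1"]+P["sh2"])/2,P["thin"]+.065*u,P["key"]-.08*u)
E
```

```text
thin [ 0.3981 -0.1758]
sh1 [ 0.3949 -0.2002]
sh2 [ 0.385  -0.2822]
key [ 0.3797 -0.3243]
0.14965538195557995 1.447326179197745
[ 0.38995573 -0.24115301] [ 0.39013044 -0.2403212 ] [ 0.3895571  -0.24494115]
```

Call:
{"name": "step_arm", "arguments": {"moves": [[0.42,1,-1.5,-25,0,0,0.008],[0.42,1,-1.5,-45,0,0,0.008],[0.42,1,-1.5,-57,0,0,0.008],[0.42,1,-1.5,-62,0,0,0.008],[0.42,1,-1.5,-62,0,0,0.008]]}}

```text
clock: 11.05
position: [0.3904, -0.2415, 0.0058]
ee_rot: [0.75, 0.661, 0.0, 0.001]
ft_force: [-0.7, -0.5, 0.5]
grip_width: 0.577
grasp_force: 0.0
```

Call:
{"name": "step_arm", "arguments": {"grip_force": 70, "moves": [[0.9,0,0,0,0,0,0],[0.9,0,0,0,0,0,0],[0.9,0,0,0,0,0,0],[0.9,0,0,0,0,0,0],[0.9,0,0,0,0,0,0]]}}

```text
clock: 11.55
position: [0.3908, -0.2419, 0.0066]
ee_rot: [0.75, 0.661, 0.0, 0.002]
ft_force: [-1.1, 1.3, 7.4]
grip_width: 0.228
grasp_force: 68.2
```

Call:
{"name": "step_arm", "arguments": {"moves": [[0.9,0,0,10,0,0,0],[0.9,0,0,25,0,0,0],[0.9,0,0,50,0,0,0],[0.9,0,0,60,0,0,0],[0.9,0,0,60,0,0,0]]}}

```text
clock: 12.05
position: [0.3908, -0.2421, 0.067]
ee_rot: [0.751, 0.661, 0.0, 0.003]
ft_force: [0.7, 0.7, -2.6]
grip_width: 0.22
grasp_force: 69.1
```

```bash
python3 - <<'E'
from h import *
from workcell import manip
o=manip.get_obs();print(o["position"],o["grasp_force"])
c=wrist(manip);pickle.dump(c,open("w6.pkl","wb"));cv2.imwrite("pics/w6.png",cv2.resize(c["image"],(800,600),interpolation=cv2.INTER_CUBIC))
E
```

```text
[ 0.39081991 -0.24212593  0.06698535] 69.13952350616455
```

View pics/w6.png

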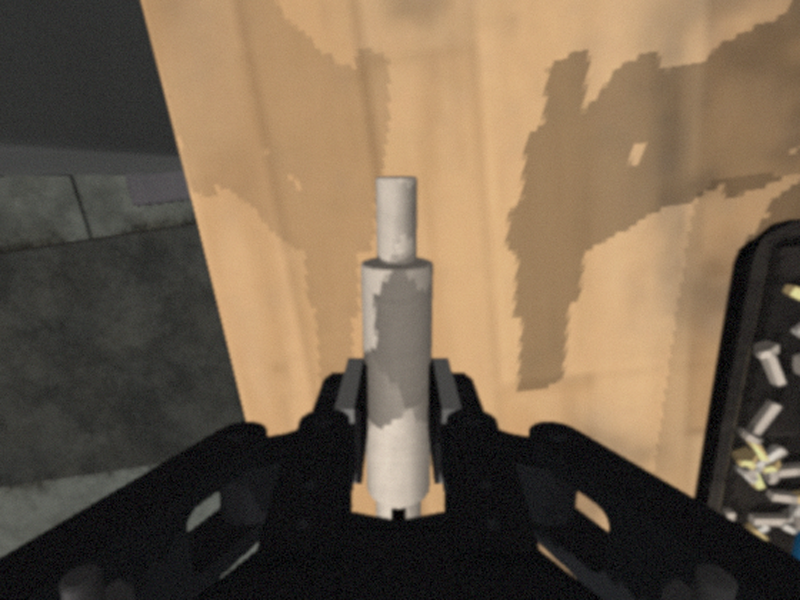

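The shaft is held: thin end (397,178), shoulders (397,262) and (397,505). I'll solve for its pose in the tool frame.

```bash
python3 - <<'E'
from h import *
from scipy.optimize import least_squares
c=pickle.load(open("w6.pkl","rb"));
from workcell import manip
M=np.array(manip.camera("wrist")["mount"])
W=np.linalg.inv(M);cc=dict(c,R=W[:3,:3],t=W[:3,3])
obs=(np.array([(397,177),(397,262),(397,505)])+.5)*.7-.5
def f(p):
    x,z,a=p   # tool x of mid, tool z of axis, pitch
    u=np.array([np.cos(a),0,np.sin(a)]);n=np.array([-np.sin(a)*-1*0,0,-1.])
    m=np.array([x,0,z]);P=[m+.065*u,m+.04*u+n*.009,m-.04*u+n*.009]
    return (proj(cc,P)-obs)[:,1]
for a0 in(0,):
    r=least_squares(f,[0,-.004,0]);print(r.x,r.fun)
    r2=least_squares(lambda q:f([q[0],q[1],0]),[0,-.004]);print(r2.x,r2.fun)
print(manip.get_obs()["joint_pos"].round(2))
E
```

```text
[ 0.00213063 -0.000176    0.12596219] [ 2.84217094e-14  0.00000000e+00 -5.68434189e-14]
[ 0.00256052 -0.00475599] [-1.96357367  2.69611585 -0.86510155]
[ 1.03  0.19 -0.61  2.04  0.14  0.94  0.22]
```

```bash
python3 - <<'E'
from h import *
from scipy.optimize import least_squares
c=pickle.load(open("w6.pkl","rb"));
from workcell import manip
M=np.array(manip.camera("wrist")["mount"])
W=np.linalg.inv(M);cc=dict(c,R=W[:3,:3],t=W[:3,3])
obs=(np.array([(397,177),(397,260),(397,506)])+.5)*.7-.5
def f(p,k=1):
    x,z,a=p;u=np.array([np.cos(a),0,np.sin(a)]);n=np.array([0,0,-1.]);m=np.array([x,0,z])
    return (proj(cc,[m+.065*u+n*.006*k,m+.04*u+n*.011*k,m-.04*u+n*.011*k])-obs)[:,1]
for k in(1,.5):
    print(least_squares(lambda p:f(p,k),[0,-.004,0]).x)
    r2=least_squares(lambda q:f([q[0],q[1],0],k),[0,-.004]);print(r2.x,r2.fun)
# widths: middle part at sh1 (362..432 px@800) and thin end (377..416)
g=cc["K"][0,0]/.7*1
for v,w,dd in((262,70,.022),(178,39,.012),(495,62,.022)):print(v,"depth",g*dd/w)
E
```

```text
[0.0025857  0.00231038 0.172341  ]
[ 0.00284453 -0.00335406] [-2.61666068  3.69977967 -1.18735895]
[ 0.00260101 -0.00326467  0.17052652]
[ 0.00284173 -0.00884997] [-2.57144115  3.70459839 -1.18839279]
262 depth 0.14488915698761848
178 depth 0.14184952432354256
495 depth 0.16358453208279505
```

Call:
{"name": "step_arm", "arguments": {"moves": [[0.9,0,0,50,0,0,0],[0.9,0,0,100,0,0,0],[0.9,30,0,140,0,0,0.1],[0.9,70,0,165,0,0,0.24],[0.9,110,0,175,0,0,0.38],[0.9,150,10,175,0,0,0.52],[0.9,180,40,175,0,0,0.66],[0.9,205,80,175,0,0,0.8],[0.9,209,120,175,0,0,0.94],[0.9,209,160,175,0,0,1.08]]}}

```text
clock: 13.2
position: [0.5993, -0.0793, 0.2384]
ee_rot: [0.301, 0.954, 0.001, -0.001]
ft_force: [1.1, 0.3, -3.2]
grip_width: 0.219
grasp_force: 70.0
```

Call:
{"name": "step_arm", "arguments": {"moves": [[0.9,0,45,0,0,0,0.14],[0.9,0,90,0,0,0,0.28],[0.9,0,135,0,0,0,0.42],[0.9,0,175,0,0,0,0.56],[0.9,0,196,0,0,0,0.625],[0.9,0,196,0,0,0,0.625],[0.9,0,196,0,0,0,0.625]]}}

```text
clock: 13.9
position: [0.5988, 0.1145, 0.2392]
ee_rot: [-0.004, 1.0, 0.001, -0.0]
ft_force: [0.8, -1.1, -3.3]
grip_width: 0.225
grasp_force: 70.1
```

```bash
python3 -c "
from h import *
from workcell import manip
print(rv(manip,.01),manip.get_obs()['joint_pos'].round(2),manip.get_obs()['position'])"
```

```text
[-0.0015 -0.001   0.0027] [ 0.48  0.47 -1.01  1.45  0.4   1.43  1.05] [0.5987853  0.11446532 0.23915807]
```

Call:
{"name": "step_arm", "arguments": {"moves": [[0.9,1,-1,-45,0,0,0],[0.9,1,-1,-90,0,0,0],[0.9,1,-1,-130,0,0,0],[0.9,1,-1,-160,0,0,0],[0.9,1,-1,-164,0,0,0],[0.9,1,-1,-164,0,0,0]]}}

```text
clock: 14.5
position: [0.6, 0.1124, 0.0761]
ee_rot: [-0.003, 1.0, 0.001, -0.0]
ft_force: [0.2, 0.5, -1.9]
grip_width: 0.226
grasp_force: 70.0
```

```bash
python3 - <<'E'
from h import *
from workcell import manip
o=manip.get_obs();print(o["position"],rv(manip,.01))
s=load(manip.camera("side"));w=wrist(manip);pickle.dump((s,w),open("sw7.pkl","wb"))
print(proj(s,[[.6,.113,.08]]))
a=s["image"][190:340,190:330];
cv2.imwrite("pics/sw7.png",np.hstack([cv2.resize(a,(560,600),interpolation=cv2.INTER_CUBIC),cv2.resize(w["image"][100:400,220:340],(240,600),interpolation=cv2.INTER_CUBIC)]))
E
```

```text
[0.59999535 0.11235514 0.07612407] [-0.0015 -0.0006  0.0046]
[[255.79145927 246.8656848 ]]
```

View pics/sw7.png

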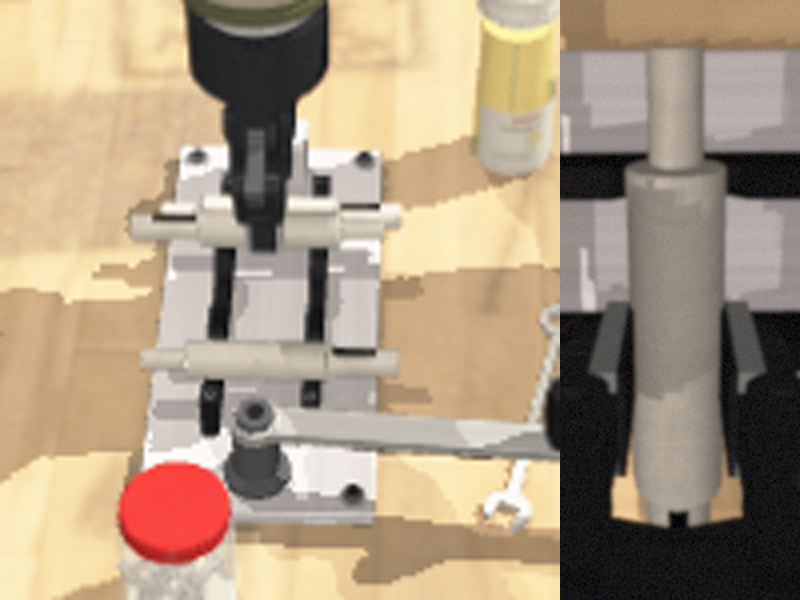

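```bash
python3 - <<'E'
from h import *
s,w=pickle.load(open("sw7.pkl","rb"))
def cr(P): return ((proj(s,P)-[190,190]+.5)*4).round(1)
for a in(0,.1,.17):
  for z in (.0805,):
    m=np.array([.5975,.1124,z]);u=np.array([-np.cos(a),0,-np.sin(a)])
    print(a,cr([m+.065*u,m+.04*u,m,m-.04*u,m-.08*u]).tolist())
print("saddle1",cr([[.522,.055,.035],[.5975,.055,.035],[.668,.055,.035]]).tolist())
# contour help: brightness columns
im=cv2.cvtColor(s["image"],cv2.COLOR_BGR2GRAY)
np.set_printoptions(linewidth=250)
print(im[236:256,220:296:3])
E
```

```text
0 [[383.1, 230.9], [339.4, 229.9], [269.6, 228.2], [199.8, 226.6], [130.0, 224.9]]
0.1 [[382.5, 238.9], [339.1, 234.8], [269.6, 228.2], [199.8, 221.6], [129.8, 215.0]]
0.17 [[381.4, 244.4], [338.5, 238.2], [269.6, 228.2], [200.2, 218.2], [130.4, 208.1]]
saddle1 [[402.3, 216.9], [277.7, 213.9], [161.6, 211.2]]
[[196 197 195 198 146 206 200 201 200  48  55 110  62  56 162 168  85  32 202 202 200 201 145 176 179 178]
 [196 194 191 200 143 205 200 200 199  47  54 109  62  53 158 166  85  34 203 203 201 202 130 176 180 178]
 [200 195 191 192 142 204 202 209 212  91  41  81  48  43 166 166  95  60 203 203 202 201 147 176 181 177]
 [199 195 181 148 141 204 200 233 239 191  36  72  41  44 214 211 172 166 206 203 202 202 147 175 180 179]
 [197 196 138 144 189 218 214 246 247 243  31  58  37  39 242 246 246 245 211 181 180 178 176 195 180 177]
 [198 185 140 145 248 242 233 236 240 241  32  52  34  39 236 240 241 239 208  78  76  52 232 238 178 201]
 [198 141 141 135 239 236 201 190 202 202  32  37  30  38 197 204 205 209 191 153 151 144 245 246 200 235]
 [198 161 160  96 158 167 147 192 193 19
[... 651 characters left out ...]
  39 129 181 179 183 183 194 191 194 190 197 236 234 235]
 [204 182 169 137 161 202 195 163 163 166 166  50  38 128 166 168 170 171 182 240 240 237 220 237 234 235]
 [207 206 202 148 184 202 203 162 133 136 154  52  38 125 153 153 142 140 165 246 246 250 223 236 234 234]
 [219 218 218 156 212 203 202 202  51  29 161  74  63 134 152 150  55  49 163 197 194 248 224 236 233 234]
 [227 227 228 168 202 195 195 194  48  29 163 130 124 150 162 159  37  24 164 165 163 233 225 236 232 233]
 [231 229 223 166 204 162 163 162  46  31 165 158 161 163 162 158  40  38 163 166 164 237 224 234 232 232]
 [226 231 172 166 206 163 163 162  47  35 164 158 160 162 162 159  45  61 163 166 163 228 223 234 232 232]]
```

The side view shows the held shaft level, along x, above the middle saddles, with its keyed end at crop (130,222) and its thin end at (385,228). Its mid is at x≈0.5975, so I shift it +2.5 mm to centre it and lower.

Call:
{"name": "step_arm", "arguments": {"moves": [[0.9,2.5,0.8,-15,0,0,0.004],[0.9,2.5,0.8,-30,0,0,0.004],[0.9,2.5,0.8,-37,0,0,0.004],[0.9,2.5,0.8,-41,0,0,0.004],[0.9,2.5,0.8,-42,0,0,0.004],[0.9,2.5,0.8,-42,0,0,0.004]]}}

```text
clock: 15.2
position: [0.6026, 0.1145, 0.0346]
ee_rot: [-0.006, 1.0, 0.001, 0.0]
ft_force: [0.2, -0.5, -2.0]
grip_width: 0.224
grasp_force: 70.1
```

Call:
{"name": "step_arm", "arguments": {"moves": [[0.9,0,-0.5,-1.5,0,0,0],[0.9,0,-0.5,-3,0,0,0],[0.9,0,-0.5,-3.5,0,0,0],[0.9,0,-0.5,-3.5,0,0,0]]}}

```text
clock: 15.6
position: [0.6026, 0.1138, 0.031]
ee_rot: [-0.006, 1.0, 0.001, 0.0]
ft_force: [-0.2, 0.5, -3.3]
grip_width: 0.225
grasp_force: 70.1
```

Call:
{"name": "step_arm", "arguments": {"moves": [[0.9,0,0,-1,0,0,0],[0.9,0,0,-2,0,0,0],[0.9,0,0,-2,0,0,0]]}}

```text
clock: 15.9
position: [0.6027, 0.1139, 0.0306]
ee_rot: [-0.006, 1.0, 0.0, 0.001]
ft_force: [-6.7, -2.9, 13.6]
grip_width: 0.221
grasp_force: 72.2
```

Contact at z≈0.0305, as expected for a seated shaft. Release and retract.

Call:
{"name": "step_arm", "arguments": {"moves": [[0.9,0,0,1,0,0,0],[0.5,0,0,1,0,0,0],[0.5,0,0,1,0,0,0],[0.5,0,0,1,0,0,0],[0.5,0,0,20,0,0,0],[0.5,0,0,60,0,0,0],[0.5,-30,0,110,0,0,0],[0.5,-70,0,160,0,0,0],[0.5,-100,0,200,0,0,0],[0.5,-100,0,200,0,0,0]]}}

```text
clock: 16.9
position: [0.5013, 0.1158, 0.2331]
ee_rot: [-0.007, 1.0, 0.0, 0.002]
ft_force: [0.7, 0.2, -0.4]
grip_width: 0.501
grasp_force: 0.0
```

```bash
python3 - <<'E'
from h import *
from workcell import manip
o=manip.get_obs();print(o["position"],o["joint_pos"].round(2),rv(manip,0))
w=wrist(manip);t=load(manip.camera("top"));s=load(manip.camera("side"));pickle.dump((w,t,s),open("f8.pkl","wb"))
E
```

```text
[0.50131247 0.11578693 0.23307503] [ 0.69  0.24 -1.13  1.71  0.22  1.33  1.1 ] [-0.0005  0.0046 -0.0142]
```

```bash
python3 - <<'E'
from h import *
w,t,s=pickle.load(open("f8.pkl","rb"))
np.set_printoptions(linewidth=220)
g=lambda c:cv2.cvtColor(c["image"],cv2.COLOR_BGR2GRAY)
def samp(c,P):
    p=proj(c,P).astype(np.float32);return cv2.remap(g(c),p[:,:1],p[:,1:],cv2.INTER_LINEAR).ravel()
for nm,c in(("w",w),("t",t)):
  for x in(.56,.575,.6,.625):
    ys=np.arange(.03,.20,.002);print(nm,x,samp(c,[[x,y,.046] for y in ys]))
xs=np.arange(.51,.70,.003)
for c in(w,s):
  for y in(.0555,.1135,.1715):print("along y",y,samp(c,[[x,y,.04] for x in xs]))
E
```

```text
w 0.56 [ 12   8  13   8   9  12  18  51 128 162 170 174 174 166 158 149 133 117  88  40  12  19  20  13  23  17  25  18  18  16  20  24  17  16  15  36 124 183 198 207 207 200 190 179 161 131  93  38  17  18  13  15  16   9
  14  10   3  14  13  16   6   6   9  16  54 104 115 117 119 122 120 116 112 104  97  62  19  12  19  21  14  12  16  11  17]
w 0.575 [124 121 123 122 118 124 121 127 148 137  91  83  85  81  78  60  34  31  65 108 123 122 123 122 121 122 123 120 126 142 147 150 144 147 146 148 151 176 200 208 210 204 195 179 161 136 110 110 123 123 126 125 125 124
 123 132 146 151 151 151 149 152 150 151 136 114 126 134 114  40  16  31  58  70  65  68  70  75 107 123 124 126 139 150 146]
w 0.6 [ 13  20  25  45  65  68  70  69  69  71  52  22  18  19   9  12   7  14  51 105 123 122 125 122 124 128 149 177 179 182 180 181 180 180 181 180 170 169 190 203 207 200 192 179 161 138 111 108 123 125 122 124 127 160
 182 169 142 123 124 123 124 121 124 121 112 107 120 132 120  53  13  10  12   9  11   9  18  58  69  69  69  72  68  68  48]
w 0.625 [ 14  14  21  43  87 101  98  68  24  22  
[... 2645 characters left out ...]
38 239 239 240 240 240 241 241 242 242 242 242 242 242 242 242 241 241 214 194 227 241 241 241 239 247 225 161
 143 141 139 144 180 189 197 197 196 195]
along y 0.1135 [226 215 216 216 216 216 212 208 231 245 245 244 243 243 244 244 240 225 241 241 240 241 241 242 242 241 242 242 242 241 240 239 239 240 240 240 240 242 243 242 241 241 242 219 191 112 105  98  94  92  89  85 104 224
 245 245 241 182 178 180 179 178 177 179]
along y 0.1715 [178 180 179 177 173 197 197 200 180 127 125 120 115 111 110 111 144 198 175 196 196 200 201 202 199 198 198 199 201 200 201 202 201 203 204 203 203 205 205 203 203 203 201 202 188 191 191 193 192 193 197 192 184 171
 173 172 169 170 171 169 168 166 169 168]
```

Checked numerically: the middle shaft lies level with its neighbours, shoulders at x≈0.561 and 0.640 like theirs, spaced 58 mm. Now the keeper knob.

Call:
{"name": "step_arm", "arguments": {"moves": [[0.45,-20,30,-10,0,0,-0.12],[0.45,-40,60,-30,0,0,-0.24],[0.45,-60,90,-60,0,0,-0.36],[0.45,-68,119,-93,0,0,-0.48],[0.45,-68,119,-93,0,0,-0.6],[0.45,-68,119,-93,0,0,-0.6],[0.45,-68,119,-93,0,0,-0.6]]}}

```text
clock: 17.75
position: [0.4349, 0.2327, 0.1358]
ee_rot: [0.288, 0.958, 0.001, 0.0]
ft_force: [0.5, 0.2, 0.6]
grip_width: 0.549
grasp_force: 0.0
```

```bash
python3 - <<'E'
from h import *
from workcell import manip
o=manip.get_obs();print(o["position"],o["joint_pos"].round(2),rv(manip,-.6))
c=wrist(manip);pickle.dump(c,open("w9.pkl","wb"))
# expected knob pixel and dark blob centre
p=proj(c,[[.4335,.235,.0965],[.4335,.235,.0785]]);print(p)
g=cv2.cvtColor(c["image"],cv2.COLOR_BGR2GRAY);u,v=p[0].astype(int)
m=(g<45).astype(np.uint8)
n,l,st,ce=cv2.connectedComponentsWithStats(m)
for i in range(1,n):
    if st[i,4]>300:print(st[i],ce[i])
for z in(.0965,):print([at(c,q,z,1)[:2].round(4).tolist() for q in ce[1:] if np.hypot(*(q-p[0]))<60])
np.set_printoptions(linewidth=220)
print(g[max(0,v-50):v+60:5,max(0,u-60):u+60:5],v,u)
E
```

```text
[0.43492671 0.23274435 0.13583545] [ 0.37  0.28 -1.06  1.88  0.27  1.14  0.2 ] [-0.0012  0.0012 -0.015 ]
[[281.59101542 236.26187015]
 [281.28398667 226.65407176]]
[  40    0  147  129 2855] [121.27460595  62.30052539]
[ 367    0   77   34 1261] [398.26011102  16.64314036]
[ 15  27  60  43 578] [45.20242215 46.89965398]
[ 24  59  45  32 323] [41.83591331 77.17027864]
[  0  71  53  43 656] [23.73323171 98.78353659]
[ 270  202   36   43 1148] [287.23170732 223.14285714]
[    0   254   560   166 49242] [280.72074652 365.02505991]
[[0.4284, 0.2423]]
[[129 127 128 131 130 126 128 143 151 153 149 148 151 109 178 176 142 117 102 102 103 107 105 152]
 [130 129 131 127 132 128 127 128 150 152 148 151 144 132 146 169 169 123 113 105 106 105 105 153]
 [128 128 131 129 128 126 123 126 140 152 151 147 134 132 118 165 163 157 121 111 106 102 107 121]
 [125 129 129 127 125 127 125 128 128 152 151 144 112  63 106 116 156 145 113 110 107 104 105 105]
 [124 126 123 124 127 127 128 128 127 131 148  58  12  20  13  20 184 202 152 119 110 102  98 104]
 [125 124 128 128 129 129 129 128 123 123 125  18   4
[... 938 characters left out ...]
[ 26  15 122 121 122 120 123 123 123 124 121 121 123 129 130 129 137 154 153 150 155 149  27  46]
 [ 13  14 117 120 121 123 127 124 122 122 127 126 131 132 135 131 123 150 154 151 152 148  23  19]
 [ 13  10 121 123 120 122 122 126 122 120 125 131 135 131 133 133 128 124 153 152 149 150  17  22]
 [ 17   1 123 123 121 116 123 123 123 128 130 133 134 129 132 131 133 126 146 153 152 144  14  21]
 [ 17  11 126 123 116 123 122 123 127 125 129 127 129 132 126 112 131 130 125 151 150 139  16  25]
 [  0  14 120 124 125 129 126 129 129 128 131 130 128 110 114 107 120 133 130 136 153 140  23  25]
 [ 13   8 128 128 127 132 129 129 131 128 131 131 123 111 111 111 111 127 127 116 152 151  27  24]] 236 281
```

Call:
{"name": "step_arm", "arguments": {"moves": [[0.45,-1,5.5,-10,0,0,0],[0.45,-1,5.5,-35,0,0,0],[0.45,-1,5.5,-55,0,0,0],[0.45,-1,5.5,-67,0,0,0],[0.45,-1,5.5,-69,0,0,0],[0.45,-1,5.5,-69,0,0,0]]}}

```text
clock: 18.4
position: [0.4337, 0.2385, 0.0671]
ee_rot: [0.29, 0.957, 0.001, 0.001]
ft_force: [0.2, 0.4, -0.2]
grip_width: 0.552
grasp_force: 0.0
```

Call:
{"name": "step_arm", "arguments": {"grip_force": 40, "moves": [[0.9,0,0,0,0,0,0],[0.9,0,0,0,0,0,0],[0.9,0,0,0,0,0,0],[0.9,0,0,0,0,0,0],[0.9,0,0,0,0,0,0]]}}

```text
clock: 18.9
position: [0.4342, 0.2388, 0.0679]
ee_rot: [0.29, 0.957, 0.001, 0.001]
ft_force: [-1.2, -0.8, 6.0]
grip_width: 0.249
grasp_force: 39.2
```

```bash
cat > arc.py <<'E'
import sys,numpy as np
hx,hy=.599,.2315
def arc(x,y,step,n):
    th0=np.arctan2(hx-x,hy-y);r=np.hypot(hx-x,hy-y);print("th0",th0.round(3),"r",r.round(4))
    for i in range(1,n+1):
        th=th0-step*i;print([round(1000*(hx-r*np.sin(th)-x),1),round(1000*(hy-r*np.cos(th)-y),1),round(step*i,2)])
arc(*map(float,sys.argv[1:4]),int(sys.argv[4]))
E
python3 arc.py .4342 .2388 .08 10
```

```text
th0 1.615 r 0.165
[np.float64(-0.1), np.float64(-13.2), 0.08]
[np.float64(0.9), np.float64(-26.3), 0.16]
[np.float64(3.0), np.float64(-39.4), 0.24]
[np.float64(6.1), np.float64(-52.2), 0.32]
[np.float64(10.2), np.float64(-64.8), 0.4]
[np.float64(15.3), np.float64(-76.9), 0.48]
[np.float64(21.3), np.float64(-88.7), 0.56]
[np.float64(28.3), np.float64(-99.9), 0.64]
[np.float64(36.1), np.float64(-110.5), 0.72]
[np.float64(44.7), np.float64(-120.4), 0.8]
```

Call:
{"name": "step_arm", "arguments": {"moves": [[0.9,0,-13,0,0,0,0.08],[0.9,1,-26,0,0,0,0.16],[0.9,3,-39,0,0,0,0.24],[0.9,6,-52,0,0,0,0.32],[0.9,10,-65,0,0,0,0.4],[0.9,15,-77,0,0,0,0.48],[0.9,21,-89,0,0,0,0.56],[0.9,28,-100,0,0,0,0.64],[0.9,36,-110.5,0,0,0,0.72],[0.9,44.5,-120.5,0,0,0,0.8]]}}

```text
clock: 19.9
position: [0.4796, 0.1183, 0.068]
ee_rot: [-0.107, 0.994, 0.002, 0.002]
ft_force: [5.4, 5.2, -0.5]
grip_width: 0.248
grasp_force: 40.5
```

```bash
python3 - <<'E'
from workcell import manip
import os
o=manip.get_obs();print(o["position"],o["joint_pos"].round(2))
p=o["position"];os.system(f"python3 arc.py {p[0]} {p[1]} .08 10")
E
```

```text
th0 0.812 r 0.1645
[np.float64(9.4), np.float64(-9.2), 0.08]
[np.float64(19.6), np.float64(-17.6), 0.16]
[np.float64(30.3), np.float64(-25.1), 0.24]
[np.float64(41.7), np.float64(-31.8), 0.32]
[np.float64(53.5), np.float64(-37.6), 0.4]
[np.float64(65.7), np.float64(-42.3), 0.48]
[np.float64(78.3), np.float64(-46.1), 0.56]
[np.float64(91.2), np.float64(-48.9), 0.64]
[np.float64(104.3), np.float64(-50.6), 0.72]
[np.float64(117.4), np.float64(-51.3), 0.8]
[0.47962223 0.11832982 0.06801651] [ 0.65  0.44 -1.14  1.94  0.47  1.05  1.1 ]
```

Call:
{"name": "step_arm", "arguments": {"moves": [[0.9,10,-8.5,0,0,0,0.08],[0.9,20,-17,0,0,0,0.16],[0.9,30.5,-24.5,0,0,0,0.24],[0.9,42,-31,0,0,0,0.32],[0.9,53.5,-37,0,0,0,0.4],[0.9,66,-41.5,0,0,0,0.48],[0.9,78.5,-45.5,0,0,0,0.56],[0.9,91,-48,0,0,0,0.64],[0.9,91,-48,0,0,0,0.64]]}}

```text
clock: 20.8
position: [0.5711, 0.0698, 0.0679]
ee_rot: [-0.414, 0.91, 0.001, 0.001]
ft_force: [-1.0, -1.3, 9.1]
grip_width: 0.249
grasp_force: 41.6
```

```bash
python3 - <<'E'
from workcell import manip
import os
o=manip.get_obs();print(o["position"],o["joint_pos"].round(2))
p=o["position"];os.system(f"python3 arc.py {p[0]} {p[1]} .04 6")
E
```

```text
th0 0.171 r 0.164
[np.float64(6.5), np.float64(-1.0), 0.04]
[np.float64(13.0), np.float64(-1.7), 0.08]
[np.float64(19.6), np.float64(-2.2), 0.12]
[np.float64(26.1), np.float64(-2.4), 0.16]
[np.float64(32.7), np.float64(-2.3), 0.2]
[np.float64(39.2), np.float64(-2.0), 0.24]
[0.57107493 0.06984442 0.06794939] [ 0.67  0.67 -1.15  1.73  0.66  1.18  1.77]
```

Call:
{"name": "step_arm", "arguments": {"grip_force": 60, "moves": [[0.9,6.5,-1,0,0,0,0.04],[0.9,13,-1.7,0,0,0,0.08],[0.9,19.5,-2.2,0,0,0,0.12],[0.9,26,-2.4,0,0,0,0.15],[0.9,30,-2.4,0,0,0,0.17],[0.9,30,-2.4,0,0,0,0.17],[0.9,30,-2.4,0,0,0,0.17]]}}

```text
clock: 21.5
position: [0.6, 0.0676, 0.0681]
ee_rot: [-0.489, 0.872, 0.0, 0.001]
ft_force: [1.1, -0.4, 6.0]
grip_width: 0.242
grasp_force: 58.8
```

Call:
{"name": "step_arm", "arguments": {"moves": [[0.9,2,0,0,0,0,0.01],[0.9,3,0,0,0,0,0.01],[0.9,3,0,0,0,0,0.01]]}}

```text
clock: 21.8
position: [0.6006, 0.0675, 0.068]
ee_rot: [-0.493, 0.87, 0.001, -0.002]
ft_force: [-11.8, -3.1, 14.7]
grip_width: 0.242
grasp_force: 59.8
```

Call:
{"name": "step_arm", "arguments": {"moves": [[0.9,2,0,0,0,0,0],[0.9,3,0,0,0,0,0],[0.9,3,0,0,0,0,0]]}}

```text
clock: 22.1
position: [0.6008, 0.0675, 0.0678]
ee_rot: [-0.494, 0.87, 0.002, -0.005]
ft_force: [-28.0, -4.9, 26.4]
grip_width: 0.245
grasp_force: 61.2
```

Hard stop at x=0.6008 with 28 N, so the bar is home. Relax, release and lift.

Call:
{"name": "step_arm", "arguments": {"moves": [[0.9,-4,0,0,0,0,0],[0.9,-5,0,0,0,0,0],[0.45,-5,0,0,0,0,0],[0.45,-5,0,0,0,0,0],[0.45,-5,0,0,0,0,0],[0.45,-5,0,30,0,0,0],[0.45,-5,0,75,0,0,0],[0.45,-5,0,120,0,0,0],[0.45,-40,20,160,0,0,-0.1],[0.45,-80,50,190,0,0,-0.2]]}}

```text
clock: 23.1
position: [0.5354, 0.11, 0.2508]
ee_rot: [-0.401, 0.916, 0.001, 0.001]
ft_force: [-0.1, -1.3, 1.6]
grip_width: 0.55
grasp_force: 0.0
```

Call:
{"name": "step_arm", "arguments": {"moves": [[0.45,-50,40,0,0,0,-0.1],[0.45,-90,80,0,0,0,-0.2],[0.45,-120,120,0,0,0,-0.3],[0.45,-140,160,0,0,0,-0.4],[0.45,-150,200,0,0,0,-0.4],[0.45,-150,240,0,0,0,-0.4],[0.45,-150,260,0,0,0,-0.4],[0.45,-150,260,0,0,0,-0.4]]}}

```text
clock: 23.9
position: [0.3814, 0.3755, 0.2488]
ee_rot: [-0.219, 0.976, 0.002, -0.0]
ft_force: [0.4, 0.7, 0.4]
grip_width: 0.552
grasp_force: 0.0
```

```bash
python3 - <<'E'
from h import *
from workcell import manip
o=manip.get_obs();print(o["position"],o["joint_pos"].round(2))
t=load(manip.camera("top"));s=load(manip.camera("side"))
a=cv2.resize(t["image"][140:300,150:470],(800,400),interpolation=cv2.INTER_CUBIC)
b=s["image"][130:340,190:400];b=cv2.resize(b[:, :],(200,200))
c=cv2.resize(s["image"][190:340,200:400],(267,200),interpolation=cv2.INTER_CUBIC)
row=np.zeros((200,800,3),np.uint8);row[:,:200]=b;row[:,210:477]=c
cv2.imwrite("pics/f.png",np.vstack([a,row]))
E
```

```text
[0.38139156 0.37552573 0.24876592] [ 0.19  0.37 -1.28  1.63  0.35  1.41  0.88]
```

View pics/f.png

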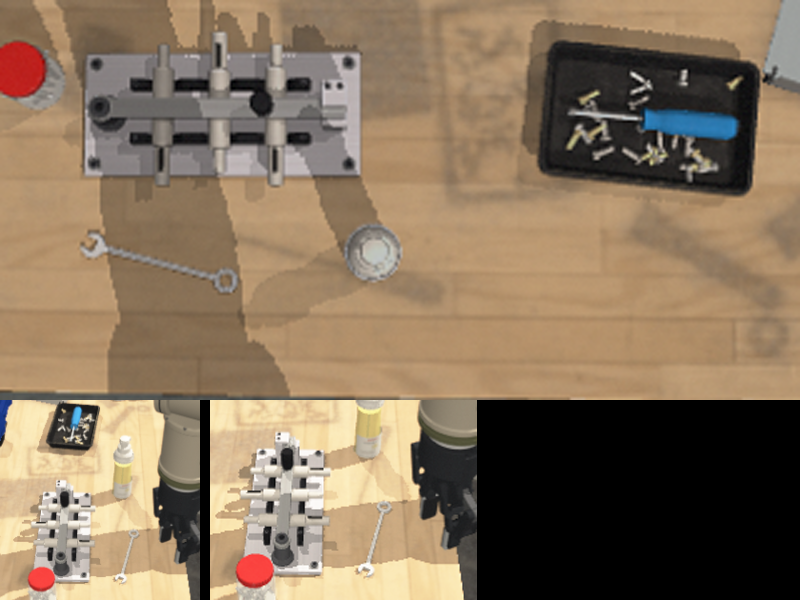

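The picture shows the bar shut along the fixture with its knob at (261,103) and its tip in the catch at about (330,103). The three shafts lie across both rails, the screwdriver is inside the tray, and the bottle, jar and spanner are where they were.

```bash
python3 -c "
from workcell import manip
print(manip.hand_in())"
```

```text
the job is handed in; nothing more can be done
None
```

I laid the screwdriver in the tray, seated the loose shaft in the middle saddles and swung the keeper bar shut until it hit a hard stop. I left everything else where it was and handed the job in at about 24 s. The snap is inferred from that stop (28 N, no further travel) and the final picture; the hand-in gave no verdict.

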